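Lock the marking carriage opposite the groove

ROBOT

A 7-joint arm with a two-finger parallel gripper is mounted at the origin on the work surface. World frame = base frame: x ahead of the robot, y to its left, z up, the work surface at z = 0. Lengths are in mm, angles in rad, forces in N, time in s.
With the tool pointing down it reaches from about 400 to 875 mm from the base axis. Payload 4.4 kg.
Tool frame: the origin (TCP) lies at the very end of the fingers, on their centre line; the grasp point (between the pads) lies 19 mm behind it; z points along the fingers, y is the direction in which the jaws open and shut (so a half turn about z gives the same grasp; the last joint's range is limited). The gripper opens to 85 mm and grips with 20 to 120 N. Pads are 22 mm wide; open, the fingers measure 114 mm over their backs; the gripper's body (76 mm by 85 mm) begins 54 mm behind the grasp point. The pads swing forward as they close: fully open they stand 13 mm farther back than shut.
Start: joints at [-1.314, 0.628, 0.038, 1.517, -0.027, 0.996, -0.02], TCP at [206.171, 616.45, 231.313] pointing down, gripper open.
Joint ranges: [-3.06, 3.06], [-0.37, 2.12], [-1.25, 1.32], [0.18, 2.47], [-1.1, 4.24], [0.23, 1.98], [-2.94, 2.94]. Speed limits (rad/s): [2.57, 2.57, 3.14, 3.14, 3.14, 3.14, 3.14].

INTERFACE

Orientations are given as [roll, pitch, yaw] about the fixed x, y, z axes, in that order (R = Rz(yaw) Ry(pitch) Rx(roll)).
In Python, from cell import ctrl gives the robot as it stands.
- The arm moves only by the shell command python3 -m crank 'ROWS' [OPENING]. ROWS is JSON, a list that holds one entry, the list of rows, each a list of 6 numbers: the shift along the tool's x, y, z in units of 30 mm (1.0 is 30 mm), then the turn, a rotation vector about the tool's x, y, z in units of 6 degrees (1.0 is 6 degrees). In form: [[[tx, ty, tz, rx, ry, rz], ...]]. A call has 1 to 12 rows; each row shifts and turns the pose as measured when the row begins, along the tool's axes as they then stand; what a row does not reach is not made up. A row lasts 1/12 s, in which the tool goes at most 41.7 mm and 7.16 degrees, less where a joint would pass 70% of its speed; a pose out of reach is approached as far as the arm can. A call is refused whole if a number of a shift passes 1 or a number of a turn 1, either way. A call with a gripper value outside its range is refused whole. OPENING is the gripper command: -1 is fully open, 1 is shut, values between are in proportion, set as the call begins (- or left out, the last holds). The fingers move at their own pace and stop on an object; the grip force is fixed at half the most. Time passes only in rows, so rows that do not move let the fingers close. It gives the time, the measured TCP pose, the force and the opening at its end, in the units of the state.
- ctrl.read_state(): the state, without advancing time (a new reading comes with each control period).
- ctrl.get_image(name): name is "side" or "top"; returns a dict with "color" (384x512x3 uint8, red, green, blue), "depth" (384x512 float32, mm along the optical axis (not along the pixel's ray), 0 where there is no reading), "camera_matrix" (3x3 intrinsics, pixels), "k1" (the pictures are not rectified: a ray, as slopes to the right and down, at radius r is drawn at 1 + k1 r^2 times it, then the intrinsics apply), "R" (3x3) and "t" (3): a world point X has camera coordinates R X + t. Camera axes: x right, y down, z forward; pixel columns grow to the right and rows downward; lengths in mm; the calibration is good to about 2 mm. A picture is of the moment at which its call begins.
- ctrl.finish_job(): hands the job in, once; it reports no verdict.
Trained networks look in a picture, given as the dict that the camera call returned (one of the last four; its "shot" number tells which), for a name from the list of things; names that differ only in an ending like _2 or _b are one class to them, and where a whole thing is asked for, a point or a joint stands for the part that bears it (a point fixed in the world has none). Each returns a list of dicts, best first, with "conf" (0 to 1); they miss things now and then, are a little off and sometimes report something else, mostly with a low value. They report only what shows in the picture. A call takes as long as a camera call.
- ctrl.search_frame(query, picture): "extent" ([centre column, centre row, width, height] in pixels, round what is visible of it).
The state is a dict: "clock": time; "qpos": joint angles; "qd": joint speeds; "tau": joint torques, N m; "eef_pos": TCP position; "tool_rot": TCP orientation; "force": force on the tool from outside, world axes, zero at the start; "torque": the same for the moment, N m; "width": finger opening in mm.
Only numpy, scipy, OpenCV 4.12 (cv2) and the standard library are available. Lean on these libraries where they do the work, as an engineer would, in place of code of your own. Each camera call takes 0.05 s, during which the arm holds its last target. There are 200 camera calls.

TASK

Lift the carriage's release bar, and with it held up slide the carriage along its rail until its pointed finger is opposite the groove in the wooden blank; then let the bar drop fully into the notch nearest to there and let go. Never force the bar against the notched strip, and leave the blank and the things lying around alone.

Things in the scene. Friction and masses are not known exactly. Their poses are not given: they have to be found in the camera images.
- rail: The jig, fixed: a plywood plank 160 x 420 x 18 mm bearing two steel guide rods (12 mm thick, axes 40 mm up, 28 mm either side of the middle line) between grey end blocks, tops 60 mm up. Origin: centre of the underside, on the bench. y runs along the rods (the carriage's forward way), x across, z up.
- strip (a point): Mid-width of the rail's steel strip, tooth-top level, 45 mm up, at rail x = 68 mm, y = 0. Strip 14 mm wide; notches 10 mm deep, 10 mm wide, every 24 mm, from about rail y = -60 to +108 mm, flat teeth 14 mm between; a 56 mm parking slot at the -y end. It is screwed down through slots, up to 12 mm off either way along y: this point does not show that, so feel or look for the notches.
- carriage (a joint): How far the aluminium carriage (92 mm across, 64 mm along the rail, top 56 mm up) has slid along the rail's +y, m, 0 to 0.24. Its middle, and so the bar, pawl and finger, is at rail y = this - 0.13. Friction about 2 N, plus 0.4 N at 0.1 m/s. Starts at 0.01 to 0.03, bar down in the parking slot.
- release_bar (a joint): Lift of the release bar in the carriage, m: 0 = fully down in a notch or slot, 0.010 = foot level with the tooth tops, 0.018 = upper stop. A spring pulls it down: 7 N lifts it off, 9.5 N holds it at the top; damped (4 N more at 0.1 m/s). Its pawl, 8 mm along the rail, has 2 mm of play in a notch. Put down on a tooth it stays there until the carriage is moved to a notch.
- bar_grip (a point): Middle of the release bar's dark wooden cross bar, which lies along rail x (across the travel): 14 x 14 mm thick, 88 mm long, on two steel uprights 36 mm either side of its middle (64 mm clear between them). With the bar down this point is 104 mm above the bench and 48 mm above the carriage's top, free space below. Moves with bar and carriage.
- finger_tip (a point): Point of the pointed steel finger on the carriage's -x side, 107 mm from the rail's middle line, 60 mm above the bench, in the middle of the carriage along the rail.
- groove (a point): Middle of the only groove (12 mm wide, 15 mm deep) round the light wooden blank, on its axis, 60 mm up; axes parallel to the rail's. Blank: 56 mm thick, 190 mm long, parallel to the rail, 155 mm to its -x side, in a fixed holder (blank) with grey end posts, tops 76 mm up. Groove at rail y = -30 to +75 mm; a notch lies within 12 mm of it either way.
- blank: The blank with its fixed holder: plywood foot 70 x 250 x 14 mm, grey end posts 122 mm before and 102 mm beyond the groove. Origin on the bench below the groove; axes parallel to the rail's.
- gouge: Bystander: a turning gouge with a wooden handle, lying on the bench, 340 mm long, 32 mm thick.
- wax_jar: Bystander: an amber jar, 70 mm wide, 75 mm high. Origin at its foot.
- chuck: Bystander: a dark steel lathe chuck, 90 mm wide, 55 mm high. Origin at its foot.

How it is judged:
By the outcome, as a careful person would: the job done as asked, in the order asked, and still so for the second after the job is handed in, with the robot touching nothing.
It also fails if it takes over 53 s, if anything falls off the work surface, if the arm or the gripper's body presses on something with over 40 N, if the wrist force passes 120 N, or if a joint passes its speed limit or range.

## Working session

There is one attempt and no reset: what is moved stays moved. The work goes in short steps, Python scripts to look and compute and a shell command to move; the robot and the scene stay as the last step left them, time stands still between calls to the robot, and variables do not carry over. Pictures are saved under pics/ and viewed, about 8 in all and at most 12, crops included, and the job is handed in when it is done.

```bash
mkdir -p pics; ls
cat > h.py <<'E'
import numpy as np, cv2
from cell import ctrl
def ray(p,uv):
    K=np.array(p["camera_matrix"]);d=cv2.undistortPoints(np.array([[uv]],float),K,np.array([p["k1"],0,0,0,0.]))[0,0]
    R=np.array(p["R"]);t=np.array(p["t"]).ravel()
    return -R.T@t, R.T@np.array([d[0],d[1],1.])
def atz(p,uv,z):
    c,d=ray(p,uv); return c+d*(z-c[2])/d[2]
def atdepth(p,uv):
    c,d=ray(p,uv); return c+d*p["depth"][int(uv[1]),int(uv[0])]
def proj(p,X):
    K=np.array(p["camera_matrix"]);R=np.array(p["R"]);rv=cv2.Rodrigues(R)[0]
    return cv2.projectPoints(np.array(X,float).reshape(-1,3),rv,np.array(p["t"],float).ravel(),K,np.array([p["k1"],0,0,0,0.]))[0][:,0]
E
python3 - <<'E'
from h import *
import pickle
for n in ("top","side"):
    p=ctrl.get_image(n); pickle.dump(p,open(n+"0.pkl","wb"))
    cv2.imwrite(f"pics/{n}0.png",cv2.resize(p["color"][:,:,::-1],(800,600)))
    print(n,-np.array(p["R"]).T@np.array(p["t"]).ravel(),p["k1"])
    for q in ("rail","carriage","release_bar","bar_grip","finger_tip","groove","blank","gouge","wax_jar","chuck"):
        for r in ctrl.search_frame(q,p)[:2]:
            e=r["extent"]; print(q,round(r["conf"],2),np.round(e),np.round(atdepth(p,e[:2])))
print(ctrl.read_state())
E
```

```text
pics
top [ 453.68642395  -14.95379579 1406.98353304] -0.12167930612530088
rail 0.9 [249. 184. 121.  68.] [553.  30.  22.]
carriage 0.74 [276. 186.  26.  36.] [539. -66. 110.]
carriage 0.39 [145. 186.  18.  97.] [550. 413.  23.]
release_bar 0.67 [277. 185.  10.  32.] [545. -70. 110.]
bar_grip 0.61 [275. 184.   8.  31.] [547. -62. 114.]
finger_tip 0.97 [276. 193.  24.  47.] [516. -64. 111.]
finger_tip 0.68 [246. 185. 121.  68.] [551.  39.  21.]
groove 0.66 [241. 225.  70.  36.] [407.  54.  89.]
blank 0.61 [242. 225.  73.  33.] [409.  50.  88.]
blank 0.21 [246. 184. 119.  69.] [554.  41.  18.]
gouge 0.9 [145. 185.  16.  92.] [554. 419.   2.]
gouge 0.57 [369. 170.  28.  18.] [ 600. -395.   74.]
wax_jar 0.68 [369. 168.  22.  21.] [ 607. -396.   75.]
wax_jar 0.33 [277. 190.  23.  48.] [527. -69. 106.]
chuck 0.92 [369. 233.  26.  23.] [ 378. -397.   58.]
side [409.30235508 767.04235769 646.6457607 ] 0.011296336809666773
rail 0.65 [239. 239. 122. 130.] [569.  91.  20.]
carriage 0.6 [266. 193.  59.  35.] [522. -69.  56.]
release_bar 0.78 [260. 184.  40.  20.] [ 549. -129.   45.]
release_bar 0
[... 443 characters left out ...]
[520. -52.  67.]
{'clock': 1.1, 'qpos': array([-1.31380478,  0.62837631,  0.03854394,  1.51744024, -0.02698606,
        0.99626626, -0.02000161]), 'qd': array([-1.17527268e-03, -2.26343311e-03, -9.98243232e-04,  1.68414277e-03,
       -5.26711169e-04,  1.14441759e-04, -3.79474498e-05]), 'tau': array([-6.53834722e-04, -5.63295579e+01,  1.22541234e+00, -1.93787456e+01,
        1.08543900e-02,  1.51266799e-03, -3.14277735e-06]), 'eef_pos': array([206.19506604, 616.43465519, 231.31669342]), 'tool_rot': array([3.14156336e+00, 9.60480824e-08, 2.81874560e+00]), 'force': array([-0.45643956, -1.58645328, -0.3546041 ]), 'torque': array([0.00828813, 0.01736592, 0.01164331]), 'width': 85.06200252325499}
```

Run:
```python
from h import *
import pickle
p=pickle.load(open("top0.pkl","rb")); c=p["color"][140:256,170:325,::-1]
cv2.imwrite("pics/topc.png",cv2.resize(c,None,fx=5,fy=5,interpolation=cv2.INTER_CUBIC))
p=pickle.load(open("side0.pkl","rb")); c=p["color"][160:310,170:340,::-1]
cv2.imwrite("pics/sidec.png",cv2.resize(c,None,fx=4,fy=4,interpolation=cv2.INTER_CUBIC))
```

```text
(no output)
```

View pics/topc.png

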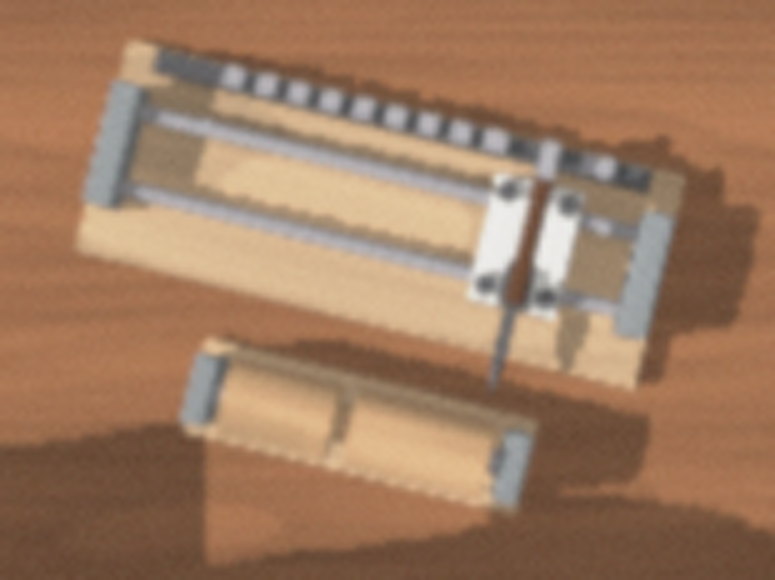

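View pics/sidec.png

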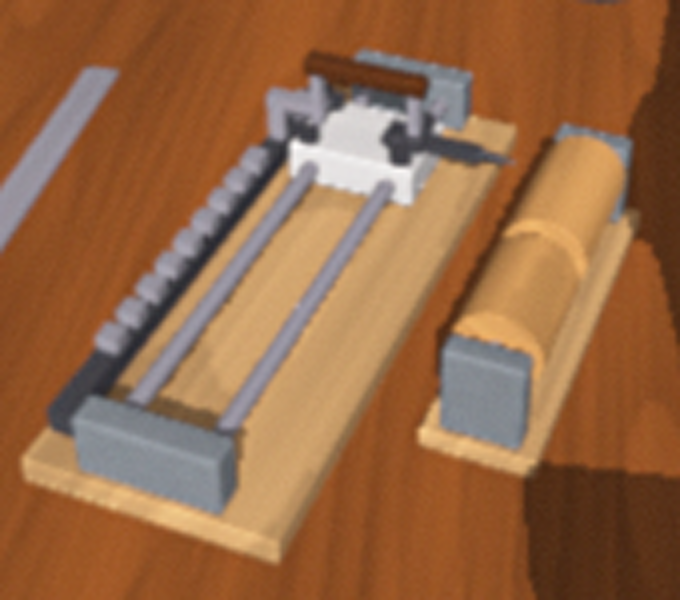

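```bash
cat >> h.py <<'E'
def T(u,v): return (u/5+170-.4,v/5+140-.4)
E
python3 - <<'E'
from h import *
import pickle
p=pickle.load(open("top0.pkl","rb")); s=pickle.load(open("side0.pkl","rb"))
S=lambda u,v:(u/4+170-.4,v/4+160-.4)
c=[atz(p,T(*q),18)[:2] for q in [(130,40),(683,178),(637,387),(78,250)]]
print(np.round(c)); o=np.mean(c,0); a=(c[0]-c[1]+c[3]-c[2]); yv=a/np.linalg.norm(a); xv=np.array([yv[1],-yv[0]])
cs=[atz(s,S(*q),18)[:2] for q in [(25,462),(280,548),(517,125)]]
print("side corners",np.round(cs),[np.round([(q-o)@xv,(q-o)@yv],1) for q in cs])
print("o",o,"yaw",np.degrees(np.arctan2(xv[1],xv[0])), [np.linalg.norm(c[i]-c[(i+1)%4]).round() for i in range(4)])
def rel(n,X): X=np.array(X)[:2]; print(n,np.round(X),"rail",np.round([(X-o)@xv,(X-o)@yv],1))
rel("tip",atz(p,T(493,385),60)); rel("tipS",atz(s,S(512,160),60))
rel("barA",atz(p,T(542,182),111)); rel("barB",atz(p,T(517,305),111))
rel("barS",atz(s,S(308,57),111));rel("barS2",atz(s,S(428,85),111))
rel("gr bottom",atz(p,T(341,412),73));rel("gr near",atz(p,T(346,385),60));rel("gr far",atz(p,T(333,455),60))
rel("grS",atz(s,S(545,240),80))
for u,v in [(233,77),(266,84),(298,92),(331,101),(363,108),(396,115),(428,124),(461,131),(496,140),(605,167)]: rel("tooth",atz(p,T(u,v),45))
E
```

```text
[[ 689.  225.]
 [ 586. -179.]
 [ 434. -145.]
 [ 535.  263.]]
side corners [[ 686.  226.]
 [ 532.  265.]
 [ 433. -147.]] [array([ 76.2, 209.6]), array([-82.2, 210.1]), array([ -78.3, -213.2])]
o [561.11359859  40.94602108] yaw -14.066473944339869 [np.float64(418.0), np.float64(156.0), np.float64(420.0), np.float64(159.0)]
tip [437. -40.] rail [-101.2 -108.6]
tipS [432. -44.] rail [-104.3 -113.3]
barA [575. -73.] rail [  40.8 -106.7]
barB [491. -55.] rail [ -44.4 -110.3]
barS [576. -73.] rail [  42.5 -106.8]
barS2 [491. -50.] rail [ -45.7 -105.1]
gr bottom [418.  66.] rail [-144.9  -10.2]
gr near [437.  64.] rail [-126.2   -8.3]
gr far [387.  73.] rail [-176.1  -11.4]
grS [406.  64.] rail [-155.7  -15.6]
tooth [657. 146.] rail [ 67.8 125.2]
tooth [652. 122.] rail [ 68.5 100.8]
tooth [646.  99.] rail [68.4 77.1]
tooth [640.  75.] rail [67.7 52.4]
tooth [634.  52.] rail [68.3 28.9]
tooth [629.  29.] rail [69.1  4.7]
tooth [623.   6.] rail [ 68.3 -19.1]
tooth [618. -18.] rail [ 69.1 -43.2]
tooth [611. -43.] rail [ 68.8 -69. ]
tooth [ 592. -120.] rail [  68.7 -149.2]
```

```bash
python3 -m crank '[[[-0.88,-0.9,0,0,0,0],[-0.88,-0.9,0,0,0,0],[-0.88,-0.9,0,0,0,0],[-0.88,-0.9,0,0,0,0],[-0.88,-0.9,0,0,0,0],[-0.88,-0.9,0,0,0,0],[-0.88,-0.9,0,0,0,0],[-0.88,-0.9,0,0,0,0],[-0.88,-0.9,0,0,0,0],[-0.88,-0.9,0,0,0,0],[-0.88,-0.9,0,0,0,-0.73],[0,0,0,0,0,0]]]' -1
```

```text
clock: 2.1
eef_pos: [393.8, 230.9, 228.6]
tool_rot: [3.134, 0.0, 2.906]
force: [-0.5, -0.1, 0.2]
width: 85.3
```

```bash
python3 -m crank '[[[-0.8,-1,0,0,0,0],[-0.8,-1,0,0,0,0],[-0.8,-1,0,0,0,0],[-0.8,-1,0,0,0,0],[-0.8,-1,0,0,0,0],[-0.8,-1,0,0,0,0],[-0.8,-1,0,0,0,0],[-0.6,-0.7,0.3,0,0,0],[-0.3,-0.3,0.3,0,0,0],[0,0,0,0,0,0]]]' -1
cat >> h.py <<'E'
o=np.array([561.1,40.9]);yw=np.radians(-14.07);xv=np.array([np.cos(yw),np.sin(yw)]);yv=np.array([-xv[1],xv[0]])
from scipy.spatial.transform import Rotation as Ro
def rel(X): X=np.array(X)[:2]; return np.round([(X-o)@xv,(X-o)@yv],1)
def go(pos,yaw=np.pi+yw):
    s=ctrl.read_state();R=Ro.from_euler("xyz",s["tool_rot"])
    print("pos",s["eef_pos"].round(1),"rail",rel(s["eef_pos"]),"F",s["force"].round(1),"w",round(s["width"],1),"t",s["clock"])
    D=Ro.from_euler("xyz",[np.pi,0,yaw])
    print("rows need",(R.inv().apply(np.array(pos)-s["eef_pos"])/30).round(2),(np.degrees((R.inv()*D).as_rotvec())/6).round(2))
E
python3 - <<'E'
from h import *
go([534.9,-63.8,140])
p=ctrl.get_image("side"); cv2.imwrite("pics/side1.png",cv2.resize(p["color"][100:250,180:350,::-1],None,fx=4,fy=4,interpolation=cv2.INTER_CUBIC))
E
```

```text
clock: 2.93
eef_pos: [534.7, -56.7, 210.4]
tool_rot: [3.13, 0.011, 2.901]
force: [-0.0, 0.5, -0.1]
width: 85.2
pos [534.7 -56.7 210.4] rail [  -1.9 -101.1] F [-0.   0.5 -0.1] w 85.2 t 2.9333
rows need [-0.04 -0.25  2.35] [0.11 0.1  0.05]
```

View pics/side1.png

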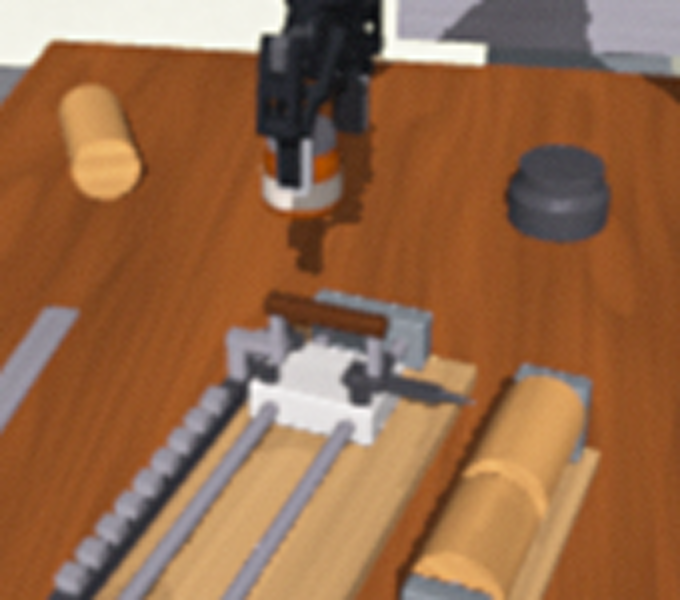

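```bash
python3 -m crank '[[[-0.04,-0.13,0.5,0.1,0.1,0.05],[0,-0.12,0.8,0,0,0],[0,0,0.8,0,0,0],[0,0,0.8,0,0,0],[0,0,0.6,0,0,0],[0,0,0.4,0,0,0],[0,0,0.1,0,0,0],[0,0,0,0,0,0]]]' -1
python3 - <<'E'
from h import *
go([534.9,-63.8,85])
p=ctrl.get_image("side"); cv2.imwrite("pics/side2.png",cv2.resize(p["color"][140:220,210:310,::-1],None,fx=6,fy=6,interpolation=cv2.INTER_CUBIC))
E
```

```text
clock: 3.65
eef_pos: [535.1, -48.9, 91.5]
tool_rot: [3.132, 0.004, 2.909]
force: [0.4, -0.2, 0.2]
width: 85.3
pos [535.1 -48.9  91.5] rail [ -3.4 -93.5] F [ 0.4 -0.2  0.2] w 85.3 t 3.65
rows need [-0.11 -0.49  0.21] [0.09 0.04 0.12]
```

View pics/side2.png

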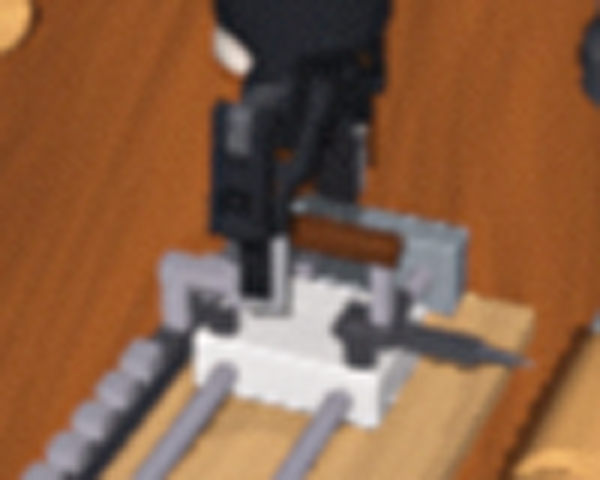

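```bash
python3 -m crank '[[[-0.1,-0.25,0.1,0.1,0,0.1],[0,-0.25,0.1,0,0,0],[0,0,0,0,0,0],[0,0,0,0,0,0]]]' -1
python3 - <<'E'
from h import *
go([534.9,-63.8,85])
E
```

```text
clock: 4.03
eef_pos: [537.0, -64.3, 88.9]
tool_rot: [-3.141, 0.01, 2.899]
force: [-0.1, 0.4, 0.3]
width: 85.1
pos [537.  -64.3  88.9] rail [   2.2 -108. ] F [-0.1  0.4  0.3] w 85.1 t 4.0333
rows need [0.07 0.   0.13] [-0.    0.1   0.03]
```

```bash
python3 -m crank '[[[0.05,0,0.12,0,0.1,0],[0,0,0,0,0,0],[0,0,0,0,0,0],[0,0,0,0,0,0],[0,0,0,0,0,0],[0,0,0,0,0,0],[0,0,0,0,0,0],[0,0,0,0,0,0]]]' 1
python3 - <<'E'
from h import *
go([534.9,-63.8,85])
E
```

```text
clock: 4.7
eef_pos: [536.1, -64.7, 86.2]
tool_rot: [3.141, 0.001, 2.898]
force: [1.3, 0.2, -0.3]
width: 12.9
pos [536.1 -64.7  86.2] rail [   1.4 -108.5] F [ 1.3  0.2 -0.3] w 12.9 t 4.7
rows need [0.05 0.02 0.04] [0.   0.01 0.02]
```

```bash
python3 -m crank '[[[0,0,-0.15,0,0,0],[0,0,-0.15,0,0,0],[0,0,-0.15,0,0,0],[0,0,-0.05,0,0,0],[0,0,0,0,0,0],[0,0,0,0,0,0]]]' 1
python3 - <<'E'
from h import *
go([534.9,-63.8,101])
E
```

```text
clock: 5.2
eef_pos: [536.0, -64.8, 99.9]
tool_rot: [-3.141, -0.0, 2.898]
force: [2.0, -0.9, -9.0]
width: 12.8
pos [536.  -64.8  99.9] rail [   1.4 -108.6] F [ 2.  -0.9 -9. ] w 12.8 t 5.2
rows need [ 0.04  0.02 -0.04] [-0.   -0.    0.02]
```

```bash
python3 -m crank '[[[0,0.1,-0.05,0,0,0],[0,0.3,0,0,0,0],[0,0.4,0,0,0,0],[0,0.4,0,0,0,0],[0,0.4,0,0,0,0],[0,0.4,0,0,0,0],[0,0.4,0,0,0,0],[0,0.2,0,0,0,0],[0,0.1,0,0,0,0],[0,0,0,0,0,0]]]' 1
python3 - <<'E'
from h import *
go([*(o+yv*-7.2),101])
E
```

```text
clock: 6.03
eef_pos: [557.5, 21.7, 100.4]
tool_rot: [-3.139, 0.001, 2.901]
force: [2.6, -3.4, -9.1]
width: 13.2
pos [557.5  21.7 100.4] rail [  1.2 -19.5] F [ 2.6 -3.4 -9.1] w 13.2 t 6.0333
rows need [ 0.04  0.41 -0.02] [-0.03  0.01  0.05]
```

```bash
python3 -m crank '[[[0,0.2,-0.02,0,0,0],[0,0.2,0,0,0,0],[0,0.03,0,0,0,0],[0,0,0,0,0,0],[0,0,0,0,0,0]]]' 1
python3 - <<'E'
from h import *
go([*(o+yv*-7.2),101])
p=ctrl.get_image("top");a=p["color"][145:250,185:315,::-1]
cv2.imwrite("pics/top3.png",cv2.resize(a,None,fx=6,fy=5.7,interpolation=cv2.INTER_CUBIC))
p=ctrl.get_image("side");cv2.imwrite("pics/side3.png",cv2.resize(p["color"][170:270,180:310,::-1],None,fx=6,fy=6,interpolation=cv2.INTER_CUBIC))
E
```

```text
clock: 6.45
eef_pos: [560.4, 33.4, 100.9]
tool_rot: [-3.137, 0.0, 2.898]
force: [3.1, -1.8, -9.2]
width: 12.8
pos [560.4  33.4 100.9] rail [ 1.2 -7.5] F [ 3.1 -1.8 -9.2] w 12.8 t 6.45
rows need [ 0.04  0.01 -0.  ] [-0.04  0.    0.02]
```

View pics/top3.png

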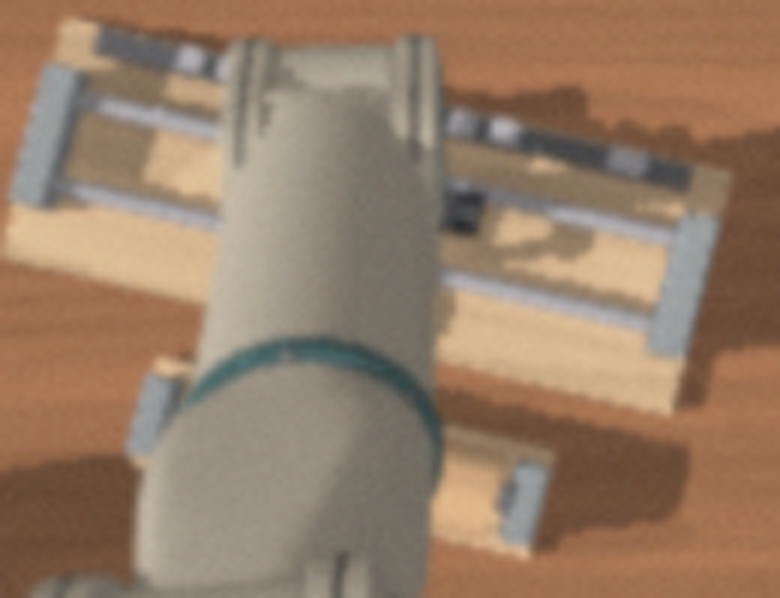

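View pics/side3.png

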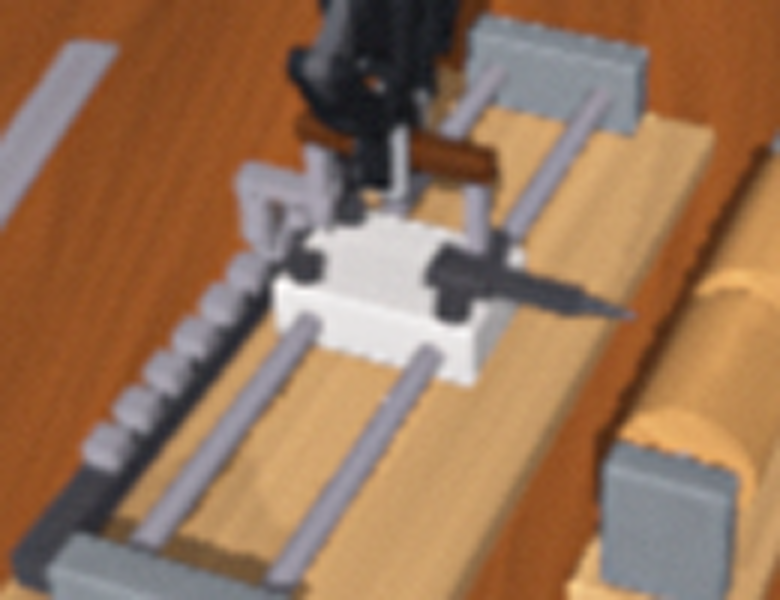

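Run:
```python
from h import *
import pickle
p=ctrl.get_image("side"); 
S=lambda u,v:(u/6+180-.4,v/6+170-.4)
print("tip",rel(atz(p,S(633,315),60)))
W=lambda x,y,z: [*(o+xv*x+yv*y),z]
f=8;s0=pickle.load(open("side0.pkl","rb"))
def crop(p,u0,u1,v0,v1): 
    im=np.ascontiguousarray(cv2.resize(p["color"][v0:v1,u0:u1,::-1],None,fx=f,fy=f,interpolation=cv2.INTER_CUBIC))
    def L(pts,c): cv2.polylines(im,[np.round((proj(p,pts)-[u0,v0]+.5)*f).astype(int)],False,c,1)
    return im,L
a,L=crop(p,275,325,195,250)
th=np.linspace(-.3,3.3,30)
for y in(-16,-4): L([W(-155+28*np.cos(t),y,60+28*np.sin(t)) for t in th],(255,0,0))
L([W(-107,-7.4,60),W(-155,-7.4,60)],(0,255,0))
b,L=crop(p,190,240,195,250)
for k in range(-2,5):
    for d in(-5,5): L([W(61,-7.2+24*k+d,45),W(75,-7.2+24*k+d,45)],(0,0,255) if k==0 else (0,255,0))
cv2.imwrite("pics/ov.png",np.hstack([a,b]))
```

```text
tip [-104.8  -10.6]
```

View pics/ov.png

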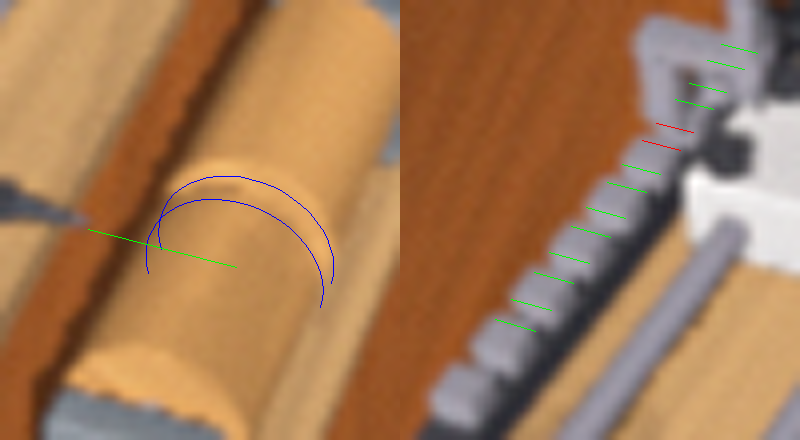

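```bash
python3 -m crank '[[[0,0,0.06,0,0,0],[0,0,0.05,0,0,0],[0,0,0.04,0,0,0],[0,0,0,0,0,0]]]' 1;python3 -m crank '[[[0,0,0.03,0,0,0],[0,0,0,0,0,0]]]' 1
```

```text
clock: 6.93
eef_pos: [560.4, 33.4, 96.3]
tool_rot: [-3.138, 0.0, 2.898]
force: [3.1, -1.2, -8.5]
width: 12.8
clock: 7.1
eef_pos: [560.4, 33.4, 95.2]
tool_rot: [-3.138, 0.0, 2.898]
force: [1.6, -0.8, -8.2]
width: 12.7
```

```bash
python3 -m crank '[[[0,0,0.04,0,0,0],[0,0,0,0,0,0]]]' 1;python3 -m crank '[[[0,0,0.04,0,0,0],[0,0,0,0,0,0]]]' 1
```

```text
clock: 7.27
eef_pos: [560.4, 33.4, 93.9]
tool_rot: [-3.138, 0.0, 2.898]
force: [3.2, -1.6, -7.9]
width: 12.9
clock: 7.43
eef_pos: [560.4, 33.4, 92.7]
tool_rot: [-3.138, 0.0, 2.898]
force: [3.1, -1.3, -8.9]
width: 13.1
```

```bash
python3 -m crank '[[[0,0,0.06,0,0,0],[0,0,0.06,0,0,0],[0,0,0.04,0,0,0],[0,0,0,0,0,0]]]' 1;python3 -m crank '[[[0,0,0.03,0,0,0],[0,0,0,0,0,0]]]' 1
```

```text
clock: 7.77
eef_pos: [560.4, 33.4, 87.7]
tool_rot: [-3.138, 0.0, 2.898]
force: [1.9, -1.1, -7.1]
width: 13.1
clock: 7.93
eef_pos: [560.5, 33.4, 86.6]
tool_rot: [-3.138, 0.0, 2.898]
force: [1.8, -1.6, -7.7]
width: 12.9
```

```bash
python3 -m crank '[[[0,0,0.025,0,0,0],[0,0,0,0,0,0]]]' 1;python3 -m crank '[[[0,0,0,0,0,0],[0,0,0,0,0,0],[0,0,0,0,0,0],[0,0,0,0,0,0],[0,0,0,0,0,0],[0,0,0,0,0,0],[0,0,0,0,0,0]]]' -1
```

```text
clock: 8.1
eef_pos: [560.4, 33.4, 86.3]
tool_rot: [-3.138, 0.0, 2.898]
force: [1.5, -1.0, -6.3]
width: 12.8
clock: 8.68
eef_pos: [559.8, 35.0, 88.6]
tool_rot: [-3.14, -0.0, 2.899]
force: [-0.4, 0.2, 0.4]
width: 85.3
```

Released; retreat straight up, then away toward −y so both cameras see.

```bash
python3 -m crank '[[[0,0.0,-0.3,0,0,0],[0,0,-0.6,0,0,0],[0,0,-1,0,0,0],[0,0,-1,0,0,0],[0,0,-1,0,0,0],[0,0,-1,0,0,0],[0,-1,-0.3,0,0,0],[0,-1,0,0,0,0],[0,-1,0,0,0,0],[0,-1,0,0,0,0],[0,-1,0,0,0,0],[0,-1,0,0,0,0]]]' -1
python3 -m crank '[[[0,-1,0,0,0,0],[0,-1,0,0,0,0],[0,-0.5,0,0,0,0],[0,0,0,0,0,0],[0,0,0,0,0,0]]]' -1
python3 - <<'E'
from h import *
p=ctrl.get_image("top");a=cv2.resize(p["color"][140:256,175:295,::-1],None,fx=5,fy=5,interpolation=cv2.INTER_CUBIC)
cv2.imwrite("pics/top4.png",a)
p=ctrl.get_image("side");cv2.imwrite("pics/side4.png",cv2.resize(p["color"][180:260,190:320,::-1],None,fx=6,fy=6,interpolation=cv2.INTER_CUBIC))
E
```

```text
clock: 9.68
eef_pos: [518.6, -136.2, 260.3]
tool_rot: [3.137, 0.006, 2.916]
force: [0.4, 0.3, 0.2]
width: 85.7
clock: 10.1
eef_pos: [496.9, -221.5, 264.2]
tool_rot: [-3.141, 0.01, 2.903]
force: [-0.7, -0.0, -0.0]
width: 85.3
```

View pics/top4.png

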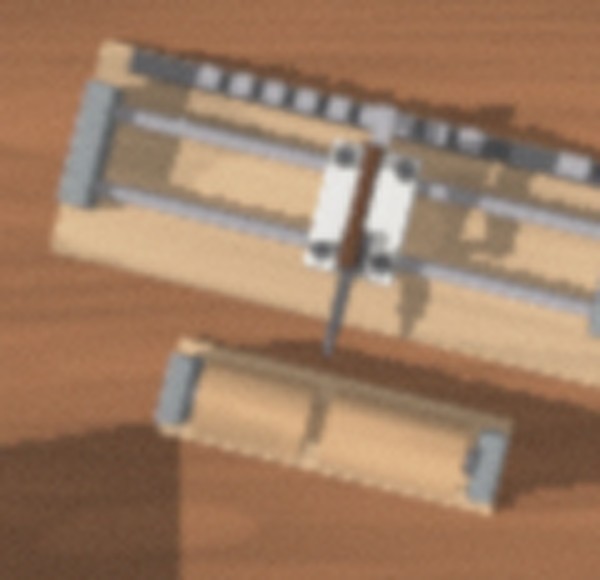

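View pics/side4.png

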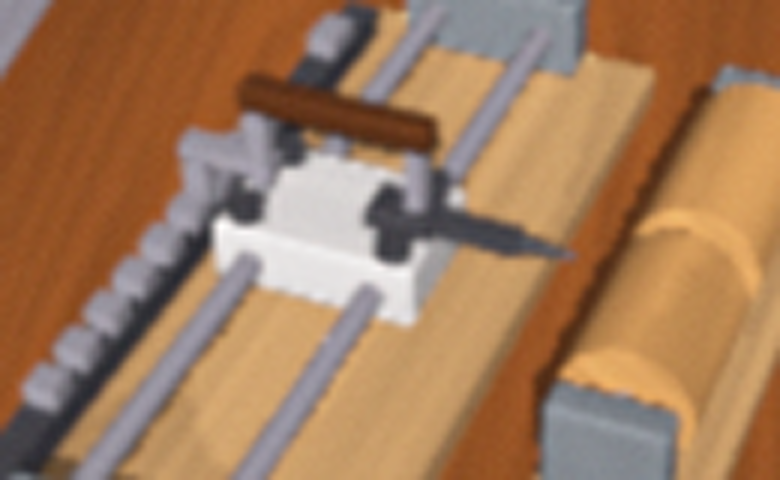

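Run:
```python
from h import *
p=ctrl.get_image("top")
F=lambda u,v:(u/5+175-.4,v/5+140-.4)
print("tip",rel(atz(p,F(328,352),60)),"groove",rel(atz(p,F(316,410),73)))
q=ctrl.get_image("side");S=lambda u,v:(u/6+190-.4,v/6+180-.4)
print("bar top ends at z111",rel(atz(q,S(243,78),111)),rel(atz(q,S(436,123),111)))
print(ctrl.finish_job())
```

```text
tip [-102.5   -7.4] groove [-143.6   -9.8]
bar top ends at z111 [44.3 -9.5] [-43.4 -10.5]
the job is handed in; nothing more can be done
None
```

The carriage is parked opposite the groove with the bar down in the nearest notch. I handed the job in at about 10 s on the robot clock.

**What I did:** I gripped the cross bar and lifted it about 14 mm, which took 9 N. I slid the carriage about 101 mm along the rail with the bar held up. Then I lowered it in steps of mostly 1–2 mm, watching the force, released the bar and moved the arm well clear.

**Last checks:**
- **Seating:** the force followed the spring all the way down, from 9.2 to 6.3 N, with no sign of resting on a tooth. The bar ended at its starting height (TCP at 86.3 mm, against 86.2 mm when gripped while down).
- **Position:** in the top camera the finger is at rail y ≈ -7.4 mm and the groove at about -9.8 mm. The notch there is at about -7.2 mm and its neighbours at about -31 and +17 mm, so it is the nearest one.
- **Disagreement:** the side camera reads 2–4 mm lower along the rail. It put the finger at -10.6 mm when I looked before lowering, the bar at about -10 mm at the end, and the groove at about -15.6 mm in my first look. That doesn't change which notch is nearest.
- **Surroundings:** the blank looks undisturbed in the last pictures. I did not check the gouge, jar and chuck again at the end, but the arm showed no contact force outside the work on the bar.

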